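# Seat the jamb leaf and offer up the stile's hinge leaf

### The job

We are about to drop a hinge pin in at the bench: first press the two-knuckle steel hinge leaf, which stands a little proud of its recess in the top of the clamped jamb block, down until it is fully home and flush. Then pick up the upright wooden stile whose hinge leaf has one single middle knuckle (not the one with two), and bring that knuckle between the two knuckles of the jamb leaf so that the three holes line up in one straight bore. Finish while holding it there in the gripper, upright, still and free of the jamb, ready for the pin, and leave everything else on the bench where it is.

Things in the scene. Friction and masses are not known exactly. Their poses are not given: they have to be found in the camera images.
- jamb: Fixed hardwood block, 140 (own x) x 90 (y) x 70 high (z up) mm, origin at the centre of its underside, on the bench; a low dark steel strap 12 high along its +y foot. Its top has a recess 5 deep, 104 along x, open at the -y edge, for the jamb leaf, whose knuckles overhang the -y side.
- jamb_leaf (a joint): How far the jamb leaf stands proud of its recess, m: 0 is flush and home, about 0.004 to 0.008 at the start. It slides only straight up and down in the block, stiffly: it yields to about 6 N of push from above, stays where it is left, and stops hard at 0.
- leaf_top (a point): Centre of the flat top face of the jamb leaf's plate (steel, 100 along x by 62 along y, 5 thick), a good place to push down; moves with the leaf. When home it is 70 above the bench, level with the top of the block.
- jamb_bore (a point): Point on the hinge axis midway between the jamb leaf's two knuckles (jamb's axes); moves with the leaf. The axis runs along the jamb's x, 18 mm outside the block's -y face, 72 above the bench when the leaf is home. Knuckles: tubes 26 outside, 14 bore, 30 long; gap between them 39.
- stile: Loose pale wooden stile standing upright, 80 (own x) x 34 (y) x 110 high (z up) mm, 0.2 to 0.35 kg, origin at the centre of its underside. A steel leaf 4 thick on its +y face, heights 6 to 60, carries ONE knuckle (26 outside, 14 bore, 30 long along x). Above 60 bare wood to pinch across y. It mates upright, own axes parallel to and pointing as the jamb's, knuckle towards the jamb's -y side.
- stile_bore (a point): Centre of the stile's single knuckle, on its bore axis (along the stile's x): in the stile's frame 0 along x, 39 along +y, 20 above the underside.
- stile_b: Another wooden stile of the same size and materials, whose leaf has TWO short knuckles (18 long, centred 26 either side): the wrong one, leave it. The two stiles swap places from run to run.
- gouge: Bystander: wood-handled gouge lying on the bench, about 200 long (mm).
- paper_roll: Bystander: upright roll of red-brown sandpaper, 56 across, 50 tall (mm).
- offcut: Bystander: flat dark wooden offcut 60 x 200 x 18 (mm).
- hinge_pin: Bystander: steel hinge pin, 9 thick, 130 long, lying in a fixed grey tray 100 x 160 x 22; not needed yet (mm).
- mallet: Bystander: hammer-shaped wooden mallet lying on the bench, about 250 long (mm).
- bar_clamp: Bystander: blue plastic-and-black clamp lying flat, 130 long, 22 high (mm).
- pencil_rule: Bystander: flat aluminium rule 30 x 150 x 5 (mm).
Not all that is in view belongs to the job. Leave any blue or orange look-alike of the stile alone.

How it is judged:
By the outcome, as a careful person would: the job done as asked, in the order asked, and still so for the second after the job is handed in, while the arm keeps its last pose, push and grip.
It also fails if it takes over 54 s, if anything falls off the work surface, if the arm or the gripper's body presses on something with over 40 N, if the wrist force passes 120 N, or if a joint passes its speed limit or range.

### The arm

A 7-joint arm with a two-finger parallel gripper is mounted at the origin on the work surface. World frame = base frame: x ahead of the robot, y to its left, z up, the work surface at z = 0. Lengths are in mm, angles in rad, forces in N, time in s.
With the tool pointing down it reaches from about 400 to 875 mm from the base axis. Payload 19.3 kg.
Tool frame: the origin (TCP) lies at the very end of the fingers, on their centre line; the grasp point (between the pads) lies 19 mm behind it (grip_point_offset is the z of the grasp point in the tool frame, in mm); z points along the fingers, x is the direction in which the jaws open and shut, and the axes are right-handed (so a half turn about z gives the same grasp; the last joint's range is limited). The gripper opens to 85 mm and grips with 20 to 120 N. Pads are 22 mm wide; open, the fingers measure 114 mm over their backs; the gripper's body (76 mm by 85 mm) begins 54 mm behind the grasp point. The pads swing forward as they close: fully open they stand 13 mm farther back than shut.
Start: joints at [-1.335, 0.521, -0.036, 1.599, 0.021, 1.021, -0.113], TCP at [188.179, 595.989, 231.291] pointing down, gripper open.
Joint ranges: [-2.91, 2.91], [-0.3, 2.13], [-1.5, 1.42], [0.17, 2.43], [-1.26, 4.41], [0.16, 1.93], [-2.52, 2.52]. Speed limits (rad/s): [1.89, 1.89, 2.39, 2.39, 3.01, 3.01, 3.01].

### API

Orientations are given as a 3x3 rotation matrix whose columns are the frame's x, y, z axes.
In Python, from workcell import movep, movel, goto_joints, open_gripper, clamp, wait, inverse_kinematics, read_state, camera, PlanningError, finish_job, grip_point_offset gives the robot as it stands. Calls block until the motion is done:
- movep(position, orientation): joint-space move of the TCP to a pose.
- movel(position, frame=None, max_speed=150, guard=None): straight line of the TCP; frame=None keeps the orientation; max_speed is the mean speed in mm/s. With guard (N) it stops when the force on the tool has changed by that much, and returns True; else False.
- goto_joints(angles): joint-space move.
- open_gripper() and clamp(): open the fingers fully, or close them until they stop; the grip force is fixed at half the most.
- wait(seconds).
- inverse_kinematics(position, orientation): joint angles nearest the present ones, or None.
- read_state(): the state.
- camera(name): name is "scene" or "top" or "wrist"; returns a dict with "image" (480x640x3 uint8, blue, green, red), "range_z" (480x640 float32, mm along the optical axis (not along the pixel's ray), 0 where there is no reading), "fx", "fy", "cx", "cy" (pixels), "cam_to_world" (4x4, takes a point from camera to world coordinates). Camera axes: x right, y up, looking along -z (the intrinsics and any distortion apply to the point x, -y, -z); pixel columns grow to the right and rows downward; lengths in mm; the calibration is good to about 2 mm. A picture is of the moment at which its call begins.
A pose or a line that the arm cannot do raises PlanningError and nothing moves.
- finish_job(): hands the job in, once; it reports no verdict.
The state is a dict: "time": time; "qpos": joint angles; "qvel": joint speeds; "joint_efforts": joint torques, N m; "eef_pos": TCP position; "tool_rot": TCP orientation; "ft_force": force on the tool from outside, world axes, zero at the start; "torque": the same for the moment, N m; "finger_gap": finger opening in mm.
Only numpy, scipy, OpenCV 4.12 (cv2) and the standard library are available. Lean on these libraries where they do the work, as an engineer would, in place of code of your own. Each camera call takes 0.05 s, during which the arm holds its last target. There are 200 camera calls.

## Working session

There is one attempt and no reset: what is moved stays moved. The work goes in short steps, each a Python script; the robot and the scene stay as the last script left them, time stands still between calls to the robot, and variables do not carry over. Pictures are saved under pics/ and viewed, about 8 in all and at most 12, crops included, and the job is handed in when it is done.

```bash
mkdir -p pics; ls; cat > h.py <<'E'
import numpy as np, cv2
from workcell import *
def cloud(c):
    """world points (H,W,3) from range_z"""
    z=c["range_z"]; v,u=np.mgrid[0:480,0:640]
    p=np.stack([(u-c["cx"])/c["fx"]*z,-(v-c["cy"])/c["fy"]*z,-z,np.ones_like(z)],-1)
    return (p@np.array(c["cam_to_world"]).T)[...,:3]
def save(name,c): cv2.imwrite(f"pics/{name}.png",c["image"])
E
python3 - <<'E'
from h import *
import pickle
print(grip_point_offset)
for n in ("top","scene"):
    c=camera(n); save(n,c); pickle.dump(dict(c),open(n+".pkl","wb")); print(n,c.keys(),np.round(c["cam_to_world"],3).tolist(),c["fx"],c["cx"],c["cy"],(c["range_z"]==0).mean())
s=read_state(); print(s["time"],s["ft_force"],s["tool_rot"],s["finger_gap"])
E
```

```text
pics
-18.700000000000003
top dict_keys(['image', 'range_z', 'fx', 'fy', 'cx', 'cy', 'cam_to_world']) [[-0.01, 0.997, -0.076, 478.846], [-1.0, -0.011, -0.009, 11.323], [-0.01, 0.076, 0.997, 1352.602], [0.0, 0.0, 0.0, 1.0]] 503.2179594890306 324.11056802539343 237.7825154087741 0.0038216145833333335
scene dict_keys(['image', 'range_z', 'fx', 'fy', 'cx', 'cy', 'cam_to_world']) [[0.793, -0.407, 0.453, 1105.561], [0.609, 0.53, -0.59, -700.57], [0.001, 0.744, 0.668, 850.443], [0.0, 0.0, 0.0, 1.0]] 445.85233956794565 320.22946187405785 235.00022297914512 0.004026692708333333
0.1 [ 0.03189042 -0.63118741  0.62159066] [[ 3.01047493e-01  9.53609122e-01 -2.20684529e-04]
 [ 9.53608673e-01 -3.01047566e-01 -9.28407206e-04]
 [-9.51774121e-04  6.90479813e-05 -9.99999545e-01]] 85.3151574925999
```

View pics/top.png

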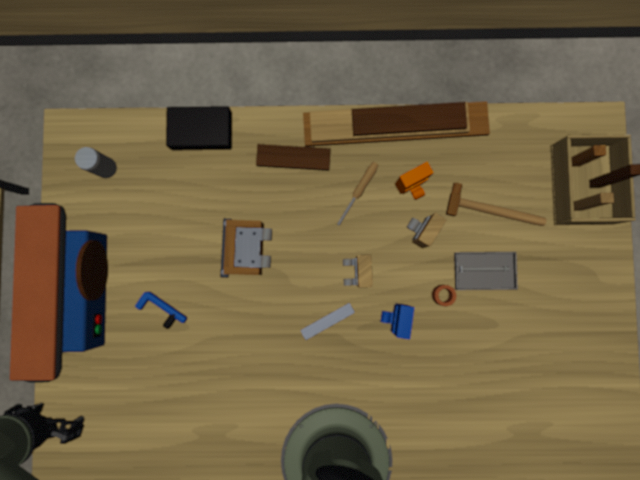

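View pics/scene.png

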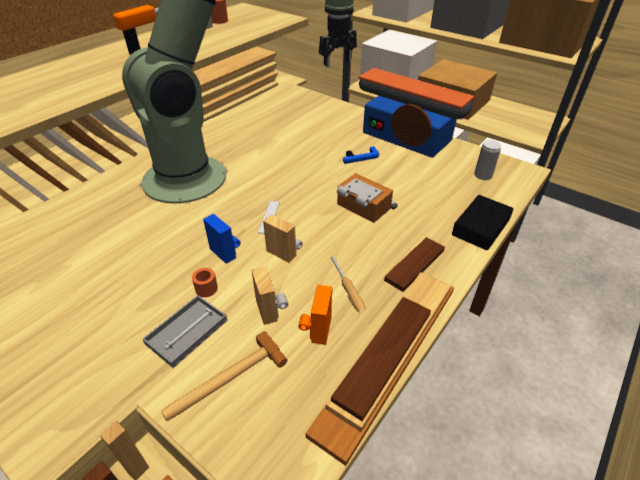

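The top view shows four things that could be the stile:
- (430,228): pale, with one knuckle at (414,224). This matches the description.
- (362,270): pale, with two knuckles at (349,262) and (349,282). This is stile_b.
- (415,180): orange look-alike.
- (400,320): blue look-alike.

The jamb is at (245,247), with its knuckles at (266,235) and (266,262). I'll check the choice in a crop and measure coarse poses.

```bash
python3 - <<'E'
from h import *
import pickle
c=pickle.load(open("top.pkl","rb")); P=cloud(c); im=c["image"]
s=pickle.load(open("scene.pkl","rb"))
cr=np.hstack([cv2.resize(im[195:305,330:460],None,fx=3,fy=3,interpolation=2),cv2.resize(s["image"][200:330,220:350],(330,330),interpolation=2)])
cv2.imwrite("pics/crop1.png",cr)
def rect(n,r,zlo,zhi):
    y0,y1,x0,x1=r; p=P[y0:y1,x0:x1].reshape(-1,3); p=p[(p[:,2]>zlo)&(p[:,2]<zhi)]
    print(n,len(p),p.mean(0).round(1),[np.round(a,1) for a in cv2.minAreaRect(p[:,:2].astype(np.float32))])
rect("stile top",(200,255,400,455),100,130)
rect("stile knuckle",(200,255,400,455),15,45)
rect("b top",(245,295,335,380),100,130)
rect("jamb leaf+top",(210,285,210,285),66,90)
p=P[210:285,210:285].reshape(-1,3); print(np.histogram(p[:,2],bins=np.arange(-4,96,4)))
E
```

```text
stile top 454 [ 593.  -245.5  110. ] [array([ 592.8, -246. ]), array([35.1, 79.8]), np.float64(57.7)]
stile knuckle 295 [ 623.  -251.5   27.7] [array([ 627.9, -260.7]), array([ 75.7, 155.1]), np.float64(45.8)]
b top 445 [491.4 -77.  110. ] [array([492., -77.]), array([78.9, 34.1]), np.float64(2.1)]
jamb leaf+top 2055 [555.3 225.6  73.9] [array([555.3, 217.4]), array([121.5, 140. ]), np.float64(87.6)]
(array([1249, 1357,  290,   99,   85,   26,    5,   13,    9,    3,    3,
          7,    9,    8,    2,    4,   35,  251,  595,  737,  344,   68,
         90,   86]), array([-4,  0,  4,  8, 12, 16, 20, 24, 28, 32, 36, 40, 44, 48, 52, 56, 60,
       64, 68, 72, 76, 80, 84, 88, 92]))
```

View pics/crop1.png

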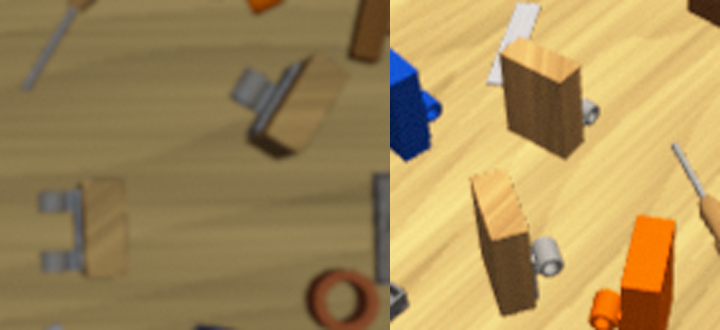

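The crop confirms it. The lower stile in the scene view, at (430,228) in the top view, has one knuckle. The other pale stile has two. Next I'll look at the jamb with the wrist camera.

```bash
cat >> h.py <<'E'
def down(a):
    """tool pointing down, jaw axis at angle a (deg) in world xy"""
    a=np.radians(a); x=np.array([np.cos(a),np.sin(a),0]); z=np.array([0,0,-1.]); return np.column_stack([x,np.cross(z,x),z])
E
python3 - <<'E'
from h import *
import pickle
movep([540,190,330],down(87.6)); wait(0.3)
c=camera("wrist"); save("w1",c); pickle.dump(dict(c),open("w1.pkl","wb"))
print(np.round(c["cam_to_world"],3).tolist(),c["fx"]); s=read_state(); print(s["time"],s["eef_pos"],s["ft_force"])
E
```

```text
[[0.042, -0.962, -0.271, 471.509], [0.999, 0.04, 0.011, 192.716], [0.0, -0.272, 0.962, 472.817], [0.0, 0.0, 0.0, 1.0]] 363.0032861132442
2.4167 [539.9113287  190.23337101 329.96463505] [0.65634841 0.4503124  0.08205503]
```

View pics/w1.png

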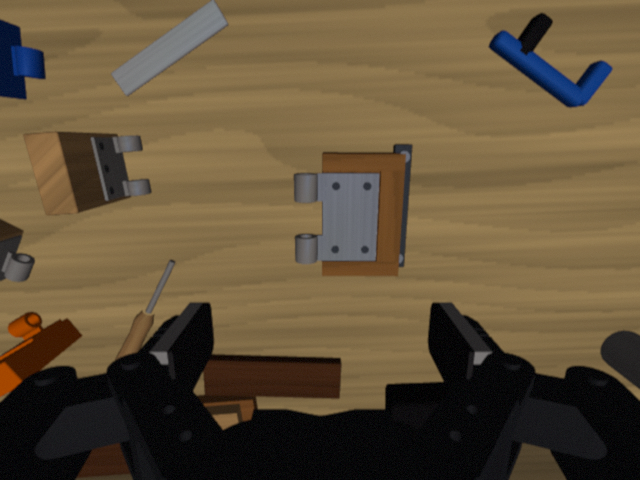

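The wrist view shows the jamb block with corners (322,152) to (405,275), the leaf plate at (322,173) to (380,262), and knuckles at (306,187) and (306,248). Now I'll measure those.

```bash
cat >> h.py <<'E'
def grey(c,smax=60):
    h=cv2.cvtColor(c["image"],cv2.COLOR_BGR2HSV); return (h[...,1]<smax)&(h[...,2]>60)
def rect(p):
    (x,y),(w,h),a=cv2.minAreaRect(p[:,:2].astype(np.float32)); return np.round([x,y,w,h,a],2)
E
python3 - <<'E'
from h import *
import pickle
c=pickle.load(open("w1.pkl","rb")); P=cloud(c); g=grey(c); Z=P[...,2]
box=np.zeros(g.shape,bool); box[140:290,285:420]=1
h=cv2.cvtColor(c["image"],cv2.COLOR_BGR2HSV)
wood=box&(h[...,1]>100)&(Z>60)&(Z<78)
print("wood z",np.median(Z[wood]),Z[wood].std(),rect(P[wood]))
lf=box&g&(Z>68); lf[:,:324]=0
n,l,st,ce=cv2.connectedComponentsWithStats(lf.astype(np.uint8)); k=1+st[1:,4].argmax(); lf=l==k
print("leaf z",np.median(Z[lf]),Z[lf].std(),rect(P[lf]),lf.sum())
kn=box&g&(Z>50); kn[:,320:]=0
n,l,st,ce=cv2.connectedComponentsWithStats(kn.astype(np.uint8))
for k in range(1,n):
    if st[k,4]>60: q=P[l==k]; print("kn",st[k],q.mean(0),rect(q),np.percentile(q[:,2],98))
fl=(Z<15)&(Z>-15); fl[300:]=0; fl[:,:260]=0; print("floor",np.median(Z[fl]))
E
```

```text
wood z 70.30297806120785 1.1128676993222268 [556.47 235.81  89.93 140.55  87.56]
leaf z 75.17648667028112 24.754565607975792 [538.47 223.2   62.39 133.27  89.39] 4632
kn [294 173  26  30 729] [517.55406084 176.28839999  86.29891394] [502.02 177.04  27.2   62.97  86.16] 90.9113762466841
kn [295 234  25  30 649] [585.62758539 173.49383292  85.74453355] [536.51 175.59  27.11 131.68  86.88] 91.0249139189454
floor 0.45663371934151087
```

```bash
python3 - <<'E'
from h import *
import pickle
clamp()
movep([555.9,221.8,100],down(87.6))
r=movel([555.9,221.8,84],max_speed=60); 
r=movel([555.9,221.8,60],max_speed=18,guard=25)
s=read_state(); print(r,s["eef_pos"],s["ft_force"],s["time"])
movel([555.9,221.8,140]); 
movel([540,190,330],max_speed=250)
open_gripper(); wait(0.2)
c=camera("wrist"); pickle.dump(dict(c),open("w2.pkl","wb")); save("w2",c)
P=cloud(c); g=grey(c); Z=P[...,2]
h=cv2.cvtColor(c["image"],cv2.COLOR_BGR2HSV)
box=np.zeros(g.shape,bool); box[140:290,285:420]=1
wood=box&(h[...,1]>100)&(Z>60)&(Z<78)
R=rect(P[wood]); print("wood z",np.median(Z[wood]),R)
lf=np.zeros(g.shape,bool); lf[185:250,330:372]=1; lf&=g; print("leaf z",np.median(Z[lf]),Z[lf].std())
Q=(P[...,:2]-R[:2])
a=np.radians(R[4]); yd=np.array([np.cos(a),np.sin(a)]); xd=np.array([yd[1],-yd[0]])
J=np.stack([Q@xd,Q@yd],-1)
kn=box&g&(J[...,1]<-47)&(J[...,1]>-80)&(Z>62)&(Z<90)&(abs(J[...,0])<60)
for sgn in (-1,1):
    m=kn&(J[...,0]*sgn>0); q=J[m]; z=Z[m]
    print(sgn,m.sum(),np.percentile(q,[2,98],axis=0).round(1).tolist(),np.percentile(z,[50,95]),"ridge y",q[z>np.percentile(z,85)].mean(0))
print(read_state()["time"])
E
```

```text
True [555.99273221 221.83498434  70.04505847] [-3.66716458 -1.21240337 14.28541397] 5.3667
wood z 70.25073886387622 [555.72 220.97 119.85 140.53  87.34]
leaf z 70.32705436843517 26.981985607980846
-1 336 [[-49.6, -59.8], [-21.5, -47.5]] [83.54689465 85.87563168] ridge y [-35.14622782 -49.63586235]
1 301 [[19.4, -59.8], [46.9, -47.6]] [83.37028777 85.58320782] ridge y [ 32.99258701 -49.99878288]
7.9417
```

The leaf is home: it reads 70.33 against 70.25 for the wood, and the TCP stopped at 70.05. Next is a close look at the stile.

```bash
python3 - <<'E'
from h import *
import pickle
A=57.7
t=down(A)[:,1]
p=np.array([593,-246,300])-15*t
movep(p,down(A)); wait(0.2)
c=camera("wrist"); pickle.dump(dict(c),open("w3.pkl","wb")); save("w3",c)
P=cloud(c); Z=P[...,2]
h=cv2.cvtColor(c["image"],cv2.COLOR_BGR2HSV)
d=np.hypot(P[...,0]-593,P[...,1]+246)
m=(d<70)&(Z>100)&(Z<118)&(h[...,1]>50)
n,l,st,ce=cv2.connectedComponentsWithStats(m.astype(np.uint8)); m=l==1+st[1:,4].argmax()
R=rect(P[m]); print("top",np.median(Z[m]),R,m.sum(),st[1:].tolist()[:4])
s=read_state(); print(s["time"],s["qpos"])
E
```

```text
top 110.20596821686803 [ 593.71 -243.93   34.05   80.54   57.4 ] 2979 [[304, 189, 37, 84, 2979]]
9.775 [ 0.02480328  0.49318657  0.40820266  1.52596182 -0.20618018  1.16508515
  1.47931219]
```

View pics/w3.png

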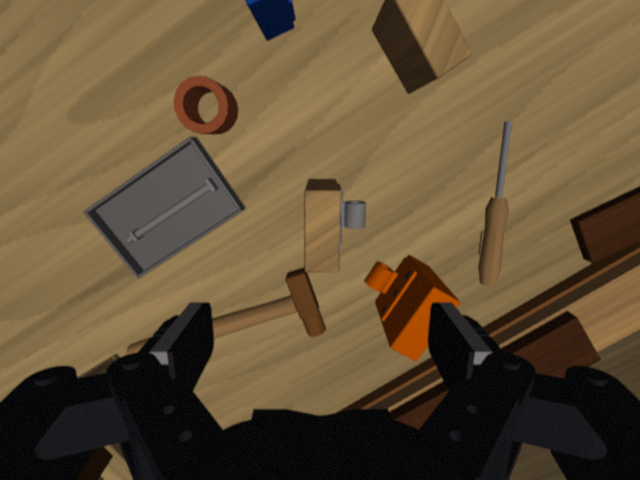

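```bash
python3 - <<'E'
from h import *
import pickle
A=57.4
movep([593.7,-243.9,150],down(A))
g=movel([593.7,-243.9,70],max_speed=100,guard=12); s=read_state(); print(g,s["eef_pos"],s["ft_force"])
if not g:
    clamp(); wait(0.2); s=read_state(); print(s["finger_gap"],s["eef_pos"])
    movel([593.7,-243.9,250]); 
    C=np.array([556.47,235.81]); a=np.radians(87.56); yd=np.array([np.cos(a),np.sin(a)])
    q=C-185*yd
    movep([*q,250],down(87.56)); 
    movel([*q,122]); wait(0.4)
    s=read_state(); print(s["finger_gap"],s["eef_pos"],s["ft_force"],s["time"])
    for n in("wrist","top","scene"):
        c=camera(n); pickle.dump(dict(c),open("h_"+n+".pkl","wb")); save("h_"+n,c)
    t=cv2.imread("pics/h_top.png")[170:310,200:340]; sc=cv2.imread("pics/h_scene.png")[130:270,240:420]
    cv2.imwrite("pics/h_all.png",np.vstack([np.hstack([cv2.resize(t,(350,350)),cv2.resize(sc,(450,350))])]))
E
```

```text
False [ 594.06263498 -244.13427045   70.62220021] [-0.51721129  0.98954929  0.36305521]
33.32371075722748 [ 593.97592081 -243.93244369   70.3585886 ]
33.32545623326629 [548.70978585  51.06940376 122.24436651] [-0.16602659 -0.45297055 -2.03508878] 15.9917
```

View pics/h_wrist.png

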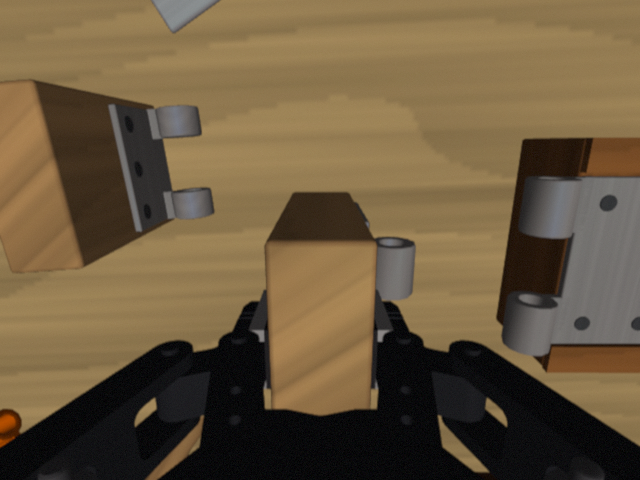

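View pics/h_all.png

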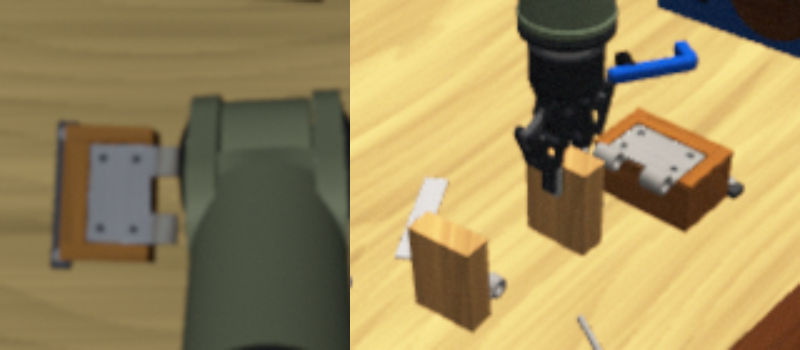

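The wrist view shows the held stile's knuckle at (394,267) and the jamb knuckles at (551,207) and (530,322). All three are clearly visible in one camera, so I'll fit cylinders (known radius 13) to their depth points.

```bash
cat >> h.py <<'E'
from scipy.optimize import least_squares
a=np.radians(87.56); yd=np.array([np.cos(a),np.sin(a)]); xd=np.array([yd[1],-yd[0]]); C=np.array([556.47,235.81])
def knuckles(c,seeds,r=13.,half=15):
    """fit tube (axis near jamb x) to grey depth points around seed (jamb x, jamb y, z)"""
    P=cloud(c); J=np.stack([(P[...,:2]-C)@xd,(P[...,:2]-C)@yd,P[...,2]],-1); g=cv2.erode(grey(c,70).astype(np.uint8),np.ones((3,3)))>0
    out=[]
    for sx,sy,sz in seeds:
        m=g&(abs(J[...,0]-sx)<half+4)&(abs(J[...,1]-sy)<17)&(abs(J[...,2]-sz)<17)
        q=J[m]
        w=q[abs(q[:,0]-sx)<half-3]
        f=lambda t:np.hypot(w[:,1]-t[0]-t[2]*(w[:,0]-sx),w[:,2]-t[1])-r
        s=least_squares(f,[sy,sz,0],loss="soft_l1",f_scale=0.7)
        d=np.hypot(q[:,1]-s.x[0],q[:,2]-s.x[1]); e=np.percentile(q[abs(d-r)<1.5,0],[1,99])
        out.append((s.x.round(3),len(w),np.median(abs(s.fun)).round(2),e.round(1)))
    return out
E
python3 - <<'E'
from h import *
import pickle
c=pickle.load(open("h_wrist.pkl","rb"))
for o in knuckles(c,[(0,-146,72),(-34.5,-63,72),(34.5,-63,72)]): print(o)
c=pickle.load(open("w2.pkl","rb"))
for o in knuckles(c,[(-34.5,-63,72),(34.5,-63,72)]): print(o)
s=read_state(); e=s["eef_pos"]; print((np.array(e[:2])-C)@xd,(np.array(e[:2])-C)@yd,s["tool_rot"])
E
```

```text
(array([-1.46354e+02,  7.19260e+01, -2.00000e-03]), 1462, np.float64(0.36), array([-14.6,  12.8]))
(array([-6.2996e+01,  7.2006e+01, -4.0000e-03]), 2092, np.float64(0.42), array([-49.5, -21.2]))
(array([-6.3203e+01,  7.1956e+01, -2.0000e-03]), 1602, np.float64(0.41), array([19.7, 47.2]))
(array([-6.2606e+01,  7.1969e+01, -3.0000e-03]), 577, np.float64(0.55), array([-49.7, -22.5]))
(array([-6.2762e+01,  7.1865e+01,  1.0000e-02]), 499, np.float64(0.54), array([19.8, 46.5]))
-0.0008775197306741865 -184.97819057584354 [[ 4.25414172e-02  9.99094702e-01  5.97258729e-05]
 [ 9.99094704e-01 -4.25414180e-02  1.16872730e-05]
 [ 1.42175158e-05  5.91746102e-05 -9.99999998e-01]]
```

```bash
python3 - <<'E'
from h import *
import pickle
def tcp(): return np.array(read_state()["eef_pos"])
def go(x,y,z,v):
    return movel([*(C+x*xd+y*yd),z],max_speed=v,guard=6)
print(go(0,-135,122,80)); wait(0.3)
c=camera("wrist"); K=knuckles(c,[(0,-96,72),(-34.5,-63,72),(34.5,-63,72)])
for o in K: print(o)
dy=(K[1][0][0]+K[2][0][0])/2-K[0][0][0]; dz=(K[1][0][1]+K[2][0][1])/2-K[0][0][1]
print("dy,dz",dy,dz)
if abs(dy-33.3)<1.5:
    y=-135+dy
    print(go(0,y,122,20)); wait(0.5)
    s=read_state(); e=tcp(); print(s["time"],y,(e[:2]-C)@yd,(e[:2]-C)@xd,e[2],s["ft_force"],s["torque"],s["finger_gap"])
    c=camera("wrist"); save("f_wrist",c); pickle.dump(dict(c),open("f_wrist.pkl","wb"))
    for o in knuckles(c,[(0,-63,72),(-34.5,-63,72),(34.5,-63,72)]): print(o)
    sc=camera("scene")["image"][110:230,280:420]; cv2.imwrite("pics/f_all.png",np.hstack([c["image"][80:480,160:640][:,:],cv2.resize(sc,(320,400))[:, :]]))
E
```

```text
False
(array([-9.6830e+01,  7.1685e+01, -6.0000e-03]), 1458, np.float64(0.36), array([-14.6,  12.7]))
(array([-6.2776e+01,  7.1981e+01, -2.0000e-03]), 2220, np.float64(0.43), array([-49.6, -21.4]))
(array([-6.2794e+01,  7.2040e+01,  1.8000e-02]), 1441, np.float64(0.46), array([19.5, 44.2]))
dy,dz 34.045 0.32550000000000523
False
19.6167 -100.955 -100.98149751889973 0.003422576936399558 122.00989504027027 [-0.74809954  0.07757691 -2.05425673] [-0.0600075   0.02543623 -0.01747132] 33.476034388690444
(array([-6.2414e+01,  7.1672e+01, -5.0000e-03]), 1472, np.float64(0.35), array([-14.7,  13.4]))
(array([-62.656,  71.967,   0.   ]), 2309, np.float64(0.49), array([-49.6, -21.2]))
(array([-6.0516e+01,  6.9327e+01,  3.0000e-02]), 198, np.float64(0.74), array([19.1, 39.7]))
```

View pics/f_all.png

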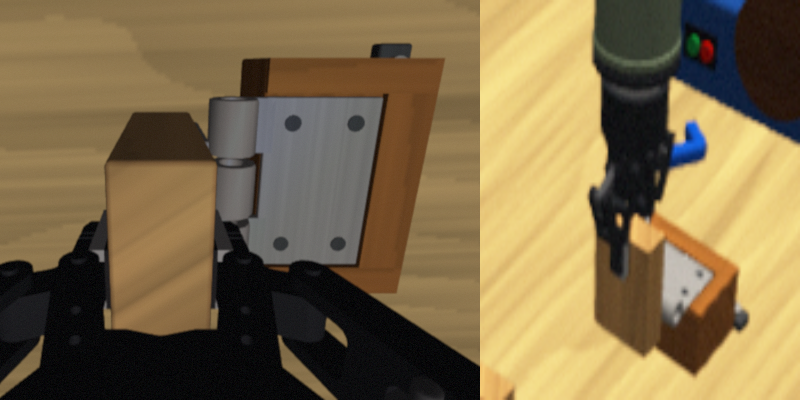

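The single knuckle now sits between the two jamb knuckles, with no contact force. It reads 0.25 mm too far in y and 0.3 mm low in z. I'll trim that, recheck and hand in.

```bash
python3 - <<'E'
from h import *
print(movel([*(C-101.3*yd),122.35],max_speed=5,guard=6)); wait(0.6)
s=read_state(); e=np.array(s["eef_pos"]); print(s["time"],(e[:2]-C)@yd,(e[:2]-C)@xd,e[2],s["ft_force"],s["finger_gap"],np.abs(s["qvel"]).max())
c=camera("wrist")
for o in knuckles(c,[(0,-63,72),(-34.5,-63,72)]): print(o)
P=cloud(c); print("leaf z",np.median(P[...,2][230:300,430:500]))
if np.abs(s["ft_force"]).max()<6: finish_job(); print("done")
E
```

```text
False
20.5667 -101.2886744359139 0.00304218846440607 122.34775817169798 [ 0.51144407  0.2136543  -2.45659004] 33.47551137318163 0.001974756341607182
(array([-6.2760e+01,  7.2022e+01, -4.0000e-03]), 1468, np.float64(0.36), array([-14.6,  13.4]))
(array([-6.2650e+01,  7.1964e+01, -3.0000e-03]), 2302, np.float64(0.46), array([-49.5, -21.1]))
leaf z 70.25670240266948
the job is handed in; nothing more can be done
done
```

The job is handed in at about 20.6 s. The jamb leaf is pressed home, and the gripper is holding the single-knuckle stile upright with its knuckle between the two jamb knuckles.

Last checks, all from the wrist camera and the arm's own readings:
- **Leaf:** its top is at 70.26 mm, against 70.25 to 70.30 mm measured for the wood. The finger stopped hard at 70.05 mm when pressing.
- **Bore alignment:** the stile's bore axis is within about 0.1 mm of the visible jamb knuckle in both y and z. They are parallel to about 0.001 rad.
- **Clearance:** there is about 6 mm to the visible knuckle. The other gap was last measured at about 6 mm, just before the stile went in.
- **Still and free:** the side force is under 0.6 N. The vertical force of about 2.5 N fits the stile's own weight, and the arm is at rest.

Some checks were weaker or disagreed:
- **Far jamb knuckle:** the fingers mostly hide it at the final pose, and its fit there was poor (198 points, about 2 mm off), so I ignored it. Its fits before the stile went in agreed with the near knuckle to about 0.2 mm.
- **Final y position:** three estimates differed by up to about 0.8 mm, and I used a middle value.
- **Bystanders:** no move stopped on contact, but I did not check their positions again at the end.

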